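Press home the dowels of a bench hook

TASK

A small bench hook is being put together: three push-fit dowels still stand proud of its fence. With a fingertip press each of them slowly and lightly home, flush with the top of the fence, one after the other: the middle one first, which pins the fence so that it cannot creep, then the one at the sawing end (where the fence stops short of the board's edge, and which takes the thrust of the saw), and last the one at the other end. Use finger pressure, no blows; lift nothing, do not shove the bench hook about, and leave the awl on the board, the loose cleat and the mallet where they lie.

Things in the scene. Friction and masses are not known exactly. Their poses are not given: they have to be found in the camera images.
- bench_hook: loose, 0.7 kg, any way round: pale board 150 (x) x 240 (y) x 18 mm; on its +x edge a darker fence 36 mm wide, 30 high (top 48 mm above the bench), 210 long: flush with the board at the +y end, 30 mm short of its edge at the -y end (sawing end). Dowels in the fence at x = +57 mm, y = -65 (sawing end), +15 (middle), +95 (other end). Origin: centre of the board's underside
- dowel_middle_top (a point): centre of the upper end of the dowel in the middle of the fence; round beech dowel, 14 mm across, upright; z of this point is the height of the dowel's top
- dowel_saw_end_top (a point): centre of the upper end of the dowel at the sawing end of the fence, the end that stops 30 mm short of the board's edge; round beech dowel, 14 mm across, upright; z of this point is the height of the dowel's top
- dowel_far_end_top (a point): centre of the upper end of the dowel at the other end of the fence, where fence and board are flush; round beech dowel, 14 mm across, upright; z of this point is the height of the dowel's top
- dowel_middle (a joint): how far the top of this dowel stands above the fence's top face, m: 0.009 to 0.014 at the start, 0 when it is flush, where it comes to a firm stop (come down at 20 mm/s or less: reaching the stop faster than about 30 mm/s is a blow). A sliding fit: about 4 N slides it down, and it stays where it is left
- dowel_saw_end (a joint): how far the top of this dowel stands above the fence's top face, m: 0.009 to 0.014 at the start, 0 when it is flush, where it comes to a firm stop (come down at 20 mm/s or less: reaching the stop faster than about 30 mm/s is a blow). A sliding fit: about 4 N slides it down, and it stays where it is left
- dowel_far_end (a joint): how far the top of this dowel stands above the fence's top face, m: 0.009 to 0.014 at the start, 0 when it is flush, where it comes to a firm stop (come down at 20 mm/s or less: reaching the stop faster than about 30 mm/s is a blow). A sliding fit: about 4 N slides it down, and it stays where it is left
- awl: awl with a pear-shaped handle, about 150 mm long and 35 mm high, loose on the base board beside the fence (bystander), its long axis roughly along the fence; at least 45 mm from the row of dowels. Origin: middle of its underside
- cleat: loose wooden cleat with three empty holes, 36 x 210 x 30 mm, on the bench to the left (bystander). Origin: centre of its underside, y along it
- mallet: round-headed wooden mallet lying on the bench to the right, 88 x 229 x 73 mm (bystander). Origin: middle of its underside

How it is judged:
On the way, in this order (a step that is already met when the one before it is completed fails the run):
1. the middle dowel is flush while both end dowels still stand proud (value of joint dowel_middle below 0.002 m and value of joint each of dowel_saw_end, dowel_far_end above 0.005 m), for 0.2 s.
2. the dowel at the sawing end is flush too while the one at the other end still stands proud (value of joint each of dowel_middle, dowel_saw_end below 0.002 m and value of joint dowel_far_end above 0.005 m), for 0.2 s.
3. the last dowel is flush (value of joint each of dowel_middle, dowel_saw_end, dowel_far_end below 0.002 m), for 0.2 s.
At the end, for the whole second after the job is handed in: All three dowels are flush with the top of the fence (within 2 mm), pressed in the order middle, sawing end, other end; the bench hook lies flat and at rest, not more than 25 mm from where it lay, and the awl, cleat and mallet have not been moved by more than 20 mm (all of step 3 and height (world z) of bench_hook below 0.006 m and angle between bench_hook's own z axis and vertical below 0.05 rad and distance of bench_hook from where it was at the start of the episode below 0.025 m and linear speed of bench_hook below 0.01 m/s); the robot touches nothing.
It fails at once if the bench hook or a dowel is struck or pressed hard (a momentary contact force over 60 N) (contact force between any of the fingers, the arm and bench_hook above 60 N).
It fails at once if the bench hook is lifted, tipped or pushed more than 25 mm away (height (world z) of bench_hook above 0.012 m or angle between bench_hook's own z axis and vertical above 0.12 rad or distance of bench_hook from where it was at the start of the episode above 0.025 m).
It fails at once if a dowel is drawn out instead of pressed in (value of joint any of dowel_middle, dowel_saw_end, dowel_far_end above 0.018 m).
It fails at once if the awl, cleat or mallet is moved by more than 20 mm (distance of any of awl, cleat, mallet from where it was at the start of the episode above 0.02 m).
It also fails if it takes over 48 s, if anything falls off the work surface, if the arm or the gripper's body presses on something with over 40 N, if the wrist force passes 120 N, or if a joint passes its speed limit or range.

ROBOT

A 6-joint arm with a two-finger parallel gripper is mounted at the origin on a cart in front of the work surface, level with it; the furniture and walls round the work are solid. World frame = base frame: x ahead of the robot, y to its left, z up, the work surface at z = 0. Lengths are in m, angles in rad, forces in N, time in s.
With the tool pointing down it reaches from about 0.35 to 0.775 m from the base axis. Payload 7.3 kg.
Tool frame: the origin (TCP) lies at the centre of the arm's flange, where the gripper is bolted on; the fingertips stand 178 mm ahead of it and the grasp point (between the pads) lies 159 mm ahead of it; x points along the fingers, y is the direction in which the jaws open and shut, and the axes are right-handed (so a half turn about x gives the same grasp; the last joint's range is limited). The gripper opens to 92 mm and grips with 3 to 60 N. Pads are 19 mm wide; open, the fingers measure 130 mm over their backs; the gripper's body (75 mm by 190 mm) begins 47 mm behind the grasp point.
Start: joints at [-1.336, 0.342, 1.524, -0, 1.275, -0.146], TCP at [0.195, -0.487, 0.405] pointing down, gripper open.
Joint ranges: [-2.53, 2.53], [-0.77, 2.02], [0.04, 2.7], [-1, 4.14], [0.28, 2.66], [-3.11, 3.11]. Speed limits (rad/s): [2.57, 2.57, 3.14, 3.14, 3.14, 3.14].

INTERFACE

Orientations are given as [roll, pitch, yaw] about the fixed x, y, z axes, in that order (R = Rz(yaw) Ry(pitch) Rx(roll)).
In Python, from cell import readout, cams, workorder gives the robot as it stands.
- The arm moves only by the shell command python3 -m inch 'ROWS' [FORCE]. ROWS is text: rows parted by semicolons, each of 5 numbers parted by spaces: the shift along the world's x, y, z in mm, then the turn about the world's z in rad, then the opening, from 0 (shut) to 1 (fully open). A call has 1 to 8 rows; each row shifts and turns the commanded pose from where the row before left it; what a row does not reach is not made up. A row lasts 1/12 s, in which the tool goes at most 41.7 mm and 7.16 degrees, less where a joint would pass 70% of its speed; a pose out of reach is approached as far as the arm can. A call is refused whole if a number of a shift passes 41.7 or a number of a turn 0.125, either way. A call with a gripper value outside its range is refused whole. The fingers move at their own pace and stop on an object; FORCE is the grip in N (left out, the last holds). Time passes only in rows, so rows that do not move let the fingers close. It gives the time, the measured TCP pose, the force and the opening at its end, in the units of the state.
- readout.observe(): the state, without advancing time (a new reading comes with each control period).
- cams.read_camera(name): name is "scene" or "side" or "wrist"; returns a dict with "color" (480x640x3 uint8, red, green, blue), "fx", "fy", "cx", "cy" (pixels), "world_to_cam" (4x4, takes a point from world to camera coordinates); the wrist camera has in their place "T_tool_cam" (4x4, takes a point from camera to tool coordinates, whose origin is the TCP and whose axes are the tool frame's). Camera axes: x right, y down, z forward; pixel columns grow to the right and rows downward; lengths in m; the calibration is good to about 2 mm. The wrist camera is an equidistant fisheye: a pixel r from the principal point sees the ray r / f radians off the axis. A picture is of the moment at which its call begins: read the wrist's pose just before it. There is no depth.
- workorder.hand_in(): hands the job in, once; it reports no verdict.
The state is a dict: "time": time; "qpos": joint angles; "qvel": joint speeds; "joint_efforts": joint torques, N m; "tool_pos": TCP position; "tool_rot": TCP orientation; "contact_force": force on the tool from outside, world axes, zero at the start; "torque": the same for the moment, N m; "opening": finger opening in m.
Only numpy, scipy, OpenCV 4.12 (cv2) and the standard library are available. Lean on these libraries where they do the work, as an engineer would, in place of code of your own. Each camera call takes 0.05 s, during which the arm holds its last target.

## Working session

There is one attempt and no reset: what is moved stays moved. The work goes in short steps, Python scripts to look and compute and a shell command to move; the robot and the scene stay as the last step left them, time stands still between calls to the robot, and variables do not carry over. Pictures are saved under pics/ and viewed, and the job is handed in when it is done.

```bash
ls; mkdir -p pics; python3 - <<'E'
from cell import readout, cams
import cv2
s=readout.observe(); print(s)
for n in ["scene","side","wrist"]:
    c=cams.read_camera(n); cv2.imwrite(f"pics/{n}0.png",c["color"][:,:,::-1])
    print(n,{k:(v.tolist() if hasattr(v,'tolist') else v) for k,v in c.items() if k!="color"})
E
```

```text
pics
{'time': 0.0, 'qpos': array([-1.33601650e+00,  3.42722563e-01,  1.52505750e+00, -1.66755466e-05,
        1.27539955e+00, -1.45994460e-01]), 'qvel': array([ 1.92167705e-03,  6.71009884e-05, -3.82924606e-04, -2.14123114e-03,
        5.22328726e-04, -1.37679347e-03]), 'joint_efforts': array([-8.32124351e-05, -4.31241202e+01, -2.44217813e+01,  7.14426208e-02,
        5.58364042e-02, -1.54662716e-04]), 'tool_pos': array([ 0.19509724, -0.48724433,  0.4040307 ]), 'tool_rot': array([-1.70674326,  1.56920929,  1.81562855]), 'contact_force': array([ 0.5350613 , -0.84087612, -0.31054934]), 'torque': array([-0.04826282, -0.00716502,  0.03264517]), 'opening': 0.09213496021496267}
scene {'fx': 472.9794571507489, 'fy': 472.9794571507489, 'cx': 310.065418637385, 'cy': 238.82128282838235, 'world_to_cam': [[-0.813577577535947, -0.5811170619458657, -0.019861662723571104, 0.43046370451930005], [-0.2722567190337679, 0.4109036864842009, -0.8700772605778531, 0.2290422041319663], [0.5137779717657306, -0.702467878802368, -0.4925150505103307, 0.6447777091449632], [0.0, 0.0, 0.0, 1.0]]}
side {'fx': 449.16030455231396, 'fy': 449.16030455231396, 'cx': 318.0382143898777, 'cy': 238.8260498453964, 'world_to_cam': [[0.9754417294937178, -0.22001546334334, -0.010326095686194563, -0.536384161420141], [-0.19832689082135424, -0.8569590015842659, -0.4756970821655656, 0.11434992263250916], [0.09581167329422692, 0.4660627269944611, -0.87954855338807, 1.1118379919707455], [0.0, 0.0, 0.0, 1.0]]}
wrist {'fx': 371.64829954431775, 'fy': 371.64829954431775, 'cx': 326.6750097159299, 'cy': 234.58829890244868, 'T_tool_cam': [[0.0002973716519823715, -0.2713033810511864, 0.9624938373830211, 0.019223448570441004], [0.9999998268754632, -0.0004080369665847634, -0.0004239750877138561, 0.00023509534194210424], [0.0005077589405405017, 0.9624937968298946, 0.2713032127432878, -0.07400214453345419], [0.0, 0.0, 0.0, 1.0]]}
```

View pics/scene0.png

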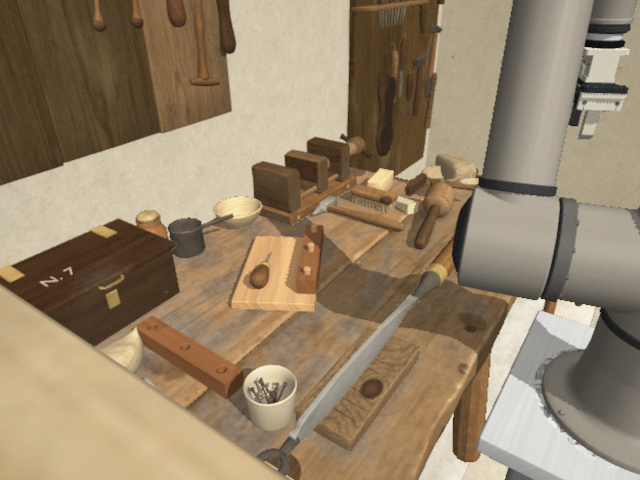

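View pics/side0.png

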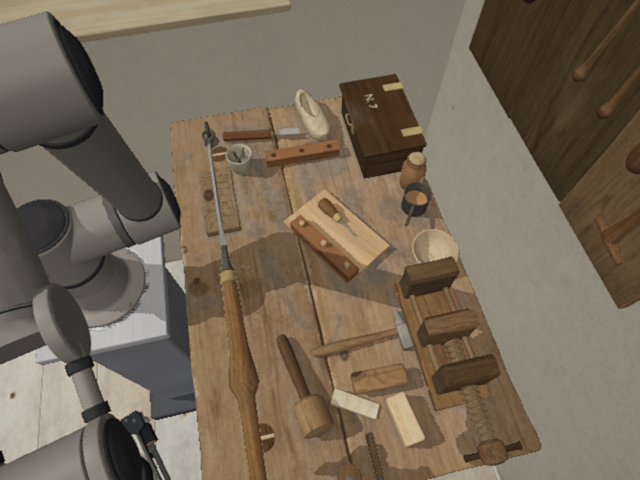

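View pics/wrist0.png

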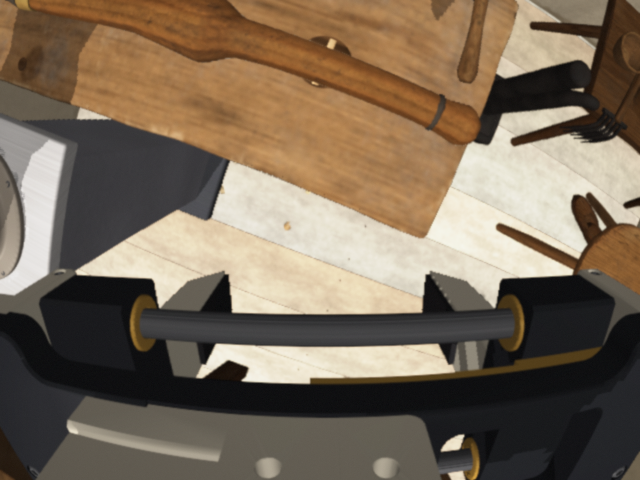

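The bench hook is near side (338,233) and scene (280,270). The cleat is at side (303,153) and the mallet at (303,390). I'll zoom in on the hook.

```bash
python3 - <<'E'
import cv2
a=cv2.imread("pics/side0.png")[180:290,275:405]; cv2.imwrite("pics/side0z.png",cv2.resize(a,None,fx=5,fy=5,interpolation=cv2.INTER_CUBIC))
a=cv2.imread("pics/scene0.png")[215:320,220:340]; cv2.imwrite("pics/scene0z.png",cv2.resize(a,None,fx=5,fy=5,interpolation=cv2.INTER_CUBIC))
E
```

```text
(no output)
```

View pics/side0z.png

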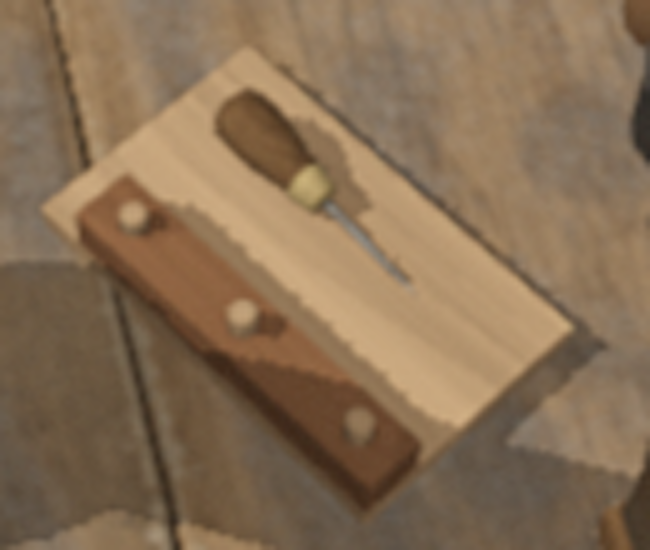

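View pics/scene0z.png

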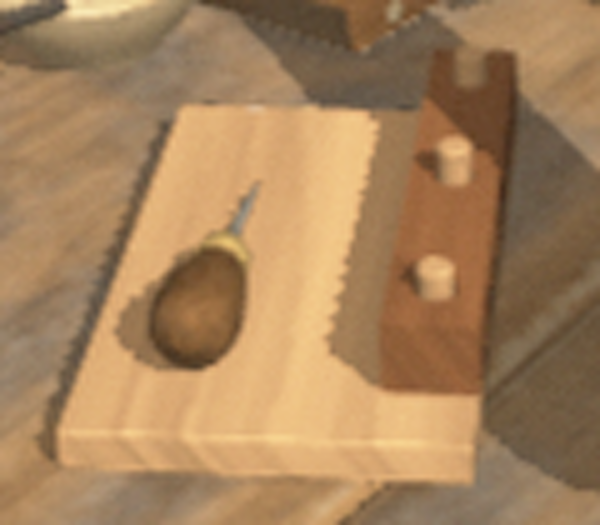

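In the side zoom, the fence stops short at the upper left. That makes the dowel tops: sawing end (134,213), middle (242,313), far end (360,423). In the scene zoom they are sawing end (435,265), middle (456,147), far end (470,58).

```bash
cat > h.py <<'E'
import numpy as np
S=dict(
scene=(472.979,310.065,238.821,np.array([[-0.813577577535947,-0.5811170619458657,-0.019861662723571104,0.43046370451930005],[-0.2722567190337679,0.4109036864842009,-0.8700772605778531,0.2290422041319663],[0.5137779717657306,-0.702467878802368,-0.4925150505103307,0.6447777091449632]])),
side=(449.160,318.038,238.826,np.array([[0.9754417294937178,-0.22001546334334,-0.010326095686194563,-0.536384161420141],[-0.19832689082135424,-0.8569590015842659,-0.4756970821655656,0.11434992263250916],[0.09581167329422692,0.4660627269944611,-0.87954855338807,1.1118379919707455]])))
def ray(c,uv):
    f,cx,cy,M=S[c]; R=M[:,:3];o=-R.T@M[:,3]
    return o,R.T@np.array([(uv[0]-cx)/f,(uv[1]-cy)/f,1])
def plane(c,uv,z):
    o,d=ray(c,uv); return o+d*(z-o[2])/d[2]
def tri(a,b):
    o1,d1=ray("side",a);o2,d2=ray("scene",b)
    t=np.linalg.lstsq(np.c_[d1,-d2],o2-o1,rcond=None)[0]
    p,q=o1+t[0]*d1,o2+t[1]*d2
    return (p+q)/2,np.linalg.norm(p-q)
sd=lambda x,y:((x+.5)/5-.5+275,(y+.5)/5-.5+180)
sc=lambda x,y:((x+.5)/5-.5+220,(y+.5)/5-.5+215)
E
python3 - <<'E'
from h import *
np.set_printoptions(precision=4,suppress=True)
D={'saw':((134,213),(435,265)),'mid':((242,313),(456,147)),'far':((360,423),(470,58))}
P={}
for k,(a,b) in D.items():
    p,e=tri(sd(*a),sc(*b)); P[k]=p; print(k,p,e,"side@.0595",plane("side",sd(*a),.0595)[:2],"scene@",plane("scene",sc(*b),.0595)[:2])
print([np.linalg.norm(P[a]-P[b]) for a,b in(("saw","mid"),("mid","far"))], "yaw of fence", np.degrees(np.arctan2(*(P['far']-P['saw'])[[1,0]])))
# board corners top z .018
for n,x in dict(sawL=(42,208),sawR=(248,45),farR=(573,326)).items(): print(n,plane("side",sd(*x),.018))
E
```

```text
saw [0.5142 0.0308 0.0571] 0.001346369735525733 side@.0595 [0.5146 0.0298] scene@ [0.5112 0.0338]
mid [ 0.5539 -0.0383  0.0604] 0.0011137284329325817 side@.0595 [ 0.5545 -0.0375] scene@ [ 0.5541 -0.0395]
far [ 0.5956 -0.107   0.0572] 0.001099946256144121 side@.0595 [ 0.5957 -0.1078] scene@ [ 0.5924 -0.1034]
[np.float64(0.07976778419525829), np.float64(0.08047688587858741)] yaw of fence -59.434264517694
sawL [0.4716 0.068  0.018 ]
sawR [0.5997 0.1439 0.018 ]
farR [ 0.7209 -0.061   0.018 ]
```

Spacings come out at 79.8 and 80.5 mm (80 expected), and heights at 57–60 mm (57–62 expected). The sides agree on the fence direction too. Next I'll shut the fingers and travel high to above the middle dowel at (0.554, -0.038).

```bash
python3 -m inch '24 30 0 0 0;24 30 0 0 0;24 30 0 0 0;24 30 0 0 0;24 30 0 0 0;24 30 0 0 0;24 30 0 0 0;24 30 0 0 0' 20; python3 -m inch '24 30 0 0 0;24 30 0 0 0;24 30 0 0 0;24 30 0 0 0;24 30 0 0 0;24 30 0 0 0;24 30 0 0 0;0 0 0 0 0'
```

```text
time: 0.82
tool_pos: [0.3879, -0.2457, 0.4047]
tool_rot: [-0.631, 1.571, 2.891]
contact_force: [1.8, -1.2, -0.8]
opening: 0.0429
time: 1.48
tool_pos: [0.5578, -0.0325, 0.4041]
tool_rot: [-2.466, 1.568, 1.061]
contact_force: [-1.1, -1.1, -1.0]
opening: 0.0001
```

```bash
python3 -m inch '-2 -3 -20 0 0;-2 -3 -25 0 0;0 0 -25 0 0;0 0 -20 0 0;0 0 -15 0 0;0 0 -10 0 0;0 0 -5 0 0;0 0 0 0 0'; python3 - <<'E'
from cell import readout, cams
import cv2
from scipy.spatial.transform import Rotation as Ro
from h import *
s=readout.observe(); R=Ro.from_euler('xyz',s['tool_rot']).as_matrix(); print(s['tool_pos'],R.round(3),"tip",s['tool_pos']+.178*R[:,0])
for n in["side","scene","wrist"]:
    c=cams.read_camera(n)["color"][:,:,::-1]; cv2.imwrite(f"pics/{n}1.png",c)
E
python3 - <<'E'
import cv2,numpy as np
a=cv2.imread("pics/side1.png")[150:290,250:420]; b=cv2.imread("pics/scene1.png")[150:330,200:360]
a=cv2.resize(a,(510,420),interpolation=2); b=cv2.resize(b,(280,420)) if 0 else cv2.resize(b,(288,324))
o=np.zeros((420,798,3),np.uint8);o[:,:510]=a;o[:324,510:]=b;cv2.imwrite("pics/c1.png",o)
E
```

```text
time: 2.15
tool_pos: [0.551, -0.0435, 0.2839]
tool_rot: [-0.533, 1.569, 2.989]
contact_force: [0.4, -0.2, 0.2]
opening: 0.0006
[ 0.55095328 -0.04347325  0.28388759] [[-0.002  0.372 -0.928]
 [ 0.    -0.928 -0.372]
 [-1.    -0.001  0.002]] tip [ 0.55064508 -0.04342578  0.10588786]
```

View pics/c1.png

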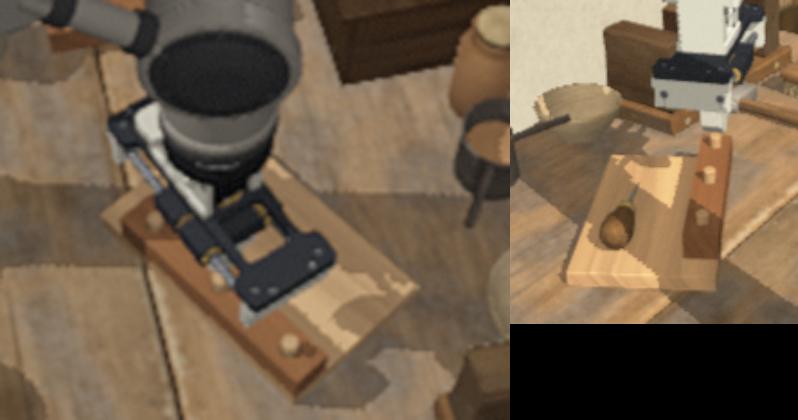

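View pics/wrist1.png

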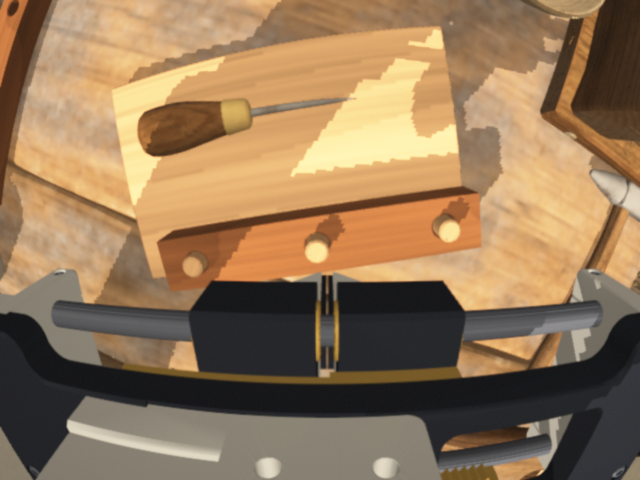

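```bash
python3 - <<'E'
import cv2
a=cv2.imread("pics/wrist1.png")[180:300,140:500]; cv2.imwrite("pics/wrist1z.png",cv2.resize(a,None,fx=2.2,fy=2.2,interpolation=cv2.INTER_CUBIC))
b=cv2.imread("pics/wrist1.png")[220:275,290:345]; cv2.imwrite("pics/wrist1zz.png",cv2.resize(b,None,fx=6,fy=6,interpolation=cv2.INTER_CUBIC))
E
```

```text
(no output)
```

View pics/wrist1z.png

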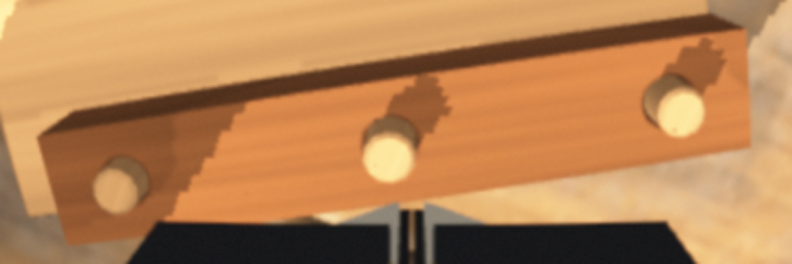

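View pics/wrist1zz.png

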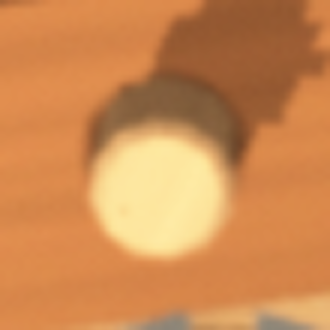

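In the wrist zoom the bright top discs sit at sawing end (117,190), middle (388,157) and far end (680,111). I'll cast these rays onto the tops and cross-check them against the triangulated points.

```bash
cat > w.py <<'E'
import numpy as np
from scipy.spatial.transform import Rotation as Ro
T=np.array([[0.0002973716519823715,-0.2713033810511864,0.9624938373830211,0.019223448570441004],[0.9999998268754632,-0.0004080369665847634,-0.0004239750877138561,0.00023509534194210424],[0.0005077589405405017,0.9624937968298946,0.2713032127432878,-0.07400214453345419]])
def wray(pos,rot,u,v,z):
    R=Ro.from_euler('xyz',rot).as_matrix()
    d=np.array([u-326.675,v-234.588]);r=np.hypot(*d);th=r/371.648
    c=np.r_[d/r*np.sin(th),np.cos(th)]
    o=R@T[:,3]+pos; w=R@T[:,:3]@c
    return o+w*(z-o[2])/w[2]
E
python3 - <<'E'
from w import *
p=[0.55095,-0.04347,0.28389]
import sys
from cell import readout
rot=readout.observe()['tool_rot']; p=readout.observe()['tool_pos']
f=lambda x,y:((x+.5)/2.2-.5+140,(y+.5)/2.2-.5+180)
P=[wray(p,rot,*f(*q),z) for q,z in(((117,190),.059),((388,157),.0605),((680,111),.059))]
for q in P: print(q.round(4))
print(np.linalg.norm(P[0]-P[1]),np.linalg.norm(P[1]-P[2]))
print("tip",p+.178*Ro.from_euler('xyz',rot).as_matrix()[:,0])
E
```

```text
[0.5164 0.0319 0.059 ]
[ 0.5551 -0.0358  0.0605]
[ 0.5961 -0.105   0.059 ]
0.07798114520670721 0.08043839610636795
tip [ 0.55177638 -0.04357426  0.10771905]
```

The three views agree to about 2 mm. Next: centre over the middle dowel, come down to a tip height of about 68 mm, then slowly.

```bash
python3 -m inch '3 6 -5 0 0;0.5 0.5 -10 0 0;0 0 -10 0 0;0 0 -8 0 0;0 0 -4 0 0;0 0 -2 0 0;0 0 0 0 0;0 0 0 0 0'; for i in 1 2 3; do python3 -c "
from cell import readout
s=readout.observe();print(s['time'],s['tool_pos'],s['contact_force'])"; done
```

```text
time: 2.97
tool_pos: [0.5547, -0.037, 0.2458]
tool_rot: [1.997, 1.571, -0.764]
contact_force: [0.7, -0.2, 0.9]
opening: 0.0004
2.9667 [ 0.55474396 -0.03700107  0.245751  ] [ 0.70012246 -0.20880682  0.8650998 ]
2.9667 [ 0.55474396 -0.03700107  0.245751  ] [ 0.70012246 -0.20880682  0.8650998 ]
2.9667 [ 0.55474396 -0.03700107  0.245751  ] [ 0.70012246 -0.20880682  0.8650998 ]
```

```bash
python3 -m inch '0 0 -1.2 0 0;0 0 -1.2 0 0;0 0 -1.2 0 0;0 0 -1.2 0 0;0 0 -1.2 0 0;0 0 -1.2 0 0;0 0 0 0 0;0 0 0 0 0'; python3 -m inch '0 0 -1.2 0 0;0 0 -1.2 0 0;0 0 -1.2 0 0;0 0 -1.2 0 0;0 0 -1.2 0 0;0 0 0 0 0;0 0 0 0 0'
```

```text
time: 3.63
tool_pos: [0.5547, -0.0369, 0.2386]
tool_rot: [2.092, 1.571, -0.668]
contact_force: [0.0, 0.1, 0.9]
opening: 0.0005
time: 4.22
tool_pos: [0.5547, -0.0369, 0.2323]
tool_rot: [1.146, 1.571, -1.615]
contact_force: [-0.4, 0.5, 1.7]
opening: 0.0006
```

```bash
python3 -m inch '0 0 -1 0 0;0 0 -1 0 0;0 0 -1 0 0;0 0 -1 0 0'; python3 - <<'E'
from cell import cams
import cv2,numpy as np
a=cams.read_camera("side")["color"][180:290,275:405,::-1]; b=cams.read_camera("scene")["color"][195:320,240:340,::-1]
cv2.imwrite("pics/c2.png",np.hstack([cv2.resize(a,(484,400),interpolation=2),cv2.resize(b,(316,400),interpolation=2)]))
E
```

```text
time: 4.55
tool_pos: [0.5547, -0.0369, 0.2285]
tool_rot: [2.177, 1.571, -0.583]
contact_force: [-0.4, -0.7, 4.9]
opening: 0.0004
```

View pics/c2.png

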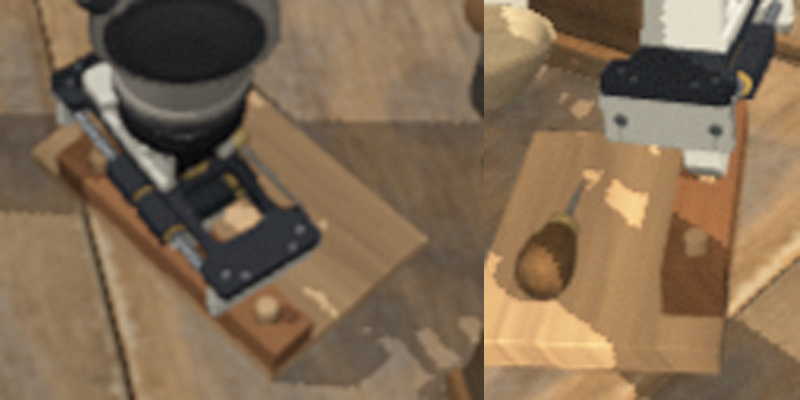

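The closed fingertips are on the middle dowel (scene panel (705,165)) and the force is 4.9 N, which matches a sliding dowel. I'll carry on down in half-millimetre steps.

```bash
python3 -m inch '0 0 -0.8 0 0;0 0 -0.7 0 0;0 0 0 0 0'; python3 -m inch '0 0 -0.5 0 0;0 0 0 0 0'; python3 -m inch '0 0 -0.4 0 0;0 0 0 0 0'
```

```text
time: 4.9
tool_pos: [0.5547, -0.0369, 0.2269]
tool_rot: [1.821, 1.571, -0.94]
contact_force: [0.1, -1.3, 2.7]
opening: 0.0004
time: 5.07
tool_pos: [0.5547, -0.0369, 0.2265]
tool_rot: [2.158, 1.571, -0.603]
contact_force: [-0.3, -0.2, 3.9]
opening: 0.0007
time: 5.23
tool_pos: [0.5547, -0.0369, 0.2262]
tool_rot: [2.062, 1.571, -0.699]
contact_force: [-0.4, 1.2, 4.0]
opening: 0.0004
```

```bash
python3 -m inch '0 0 -0.3 0 0;0 0 0 0 0;0 0 0 0 0'; python3 -m inch '0 0 -0.3 0 0;0 0 0 0 0;0 0 0 0 0'
```

```text
time: 5.48
tool_pos: [0.5547, -0.0369, 0.2262]
tool_rot: [2.274, 1.57, -0.487]
contact_force: [-1.5, 0.2, 5.9]
opening: 0.0003
time: 5.73
tool_pos: [0.5547, -0.0369, 0.2262]
tool_rot: [2.37, 1.57, -0.391]
contact_force: [-2.6, 0.8, 9.2]
opening: 0.0005
```

The tool height is stuck at 0.2262 (tip 48.2 mm) and the force is rising, so the middle dowel is at its stop. I'll lift straight up and look.

```bash
python3 -m inch '0 0 2 0 0;0 0 8 0 0;0 0 15 0 0;0 0 20 0 0;0 0 15 0 0;0 0 0 0 0;0 0 0 0 0'; python3 - <<'E'
from cell import cams,readout
import cv2
s=readout.observe();print(s['tool_pos'].tolist(),s['tool_rot'].tolist())
b=cams.read_camera("wrist")["color"][160:320,120:520,::-1]
cv2.imwrite("pics/w3.png",cv2.resize(b,None,fx=2,fy=2,interpolation=2))
E
```

```text
time: 6.32
tool_pos: [0.5547, -0.0369, 0.286]
tool_rot: [2.497, 1.569, -0.264]
contact_force: [0.3, -0.3, -0.7]
opening: 0.0002
[0.5546993104302562, -0.03690254194818465, 0.2860480192297506] [2.4967716478526363, 1.569277478282022, -0.2640263007023078]
```

View pics/w3.png

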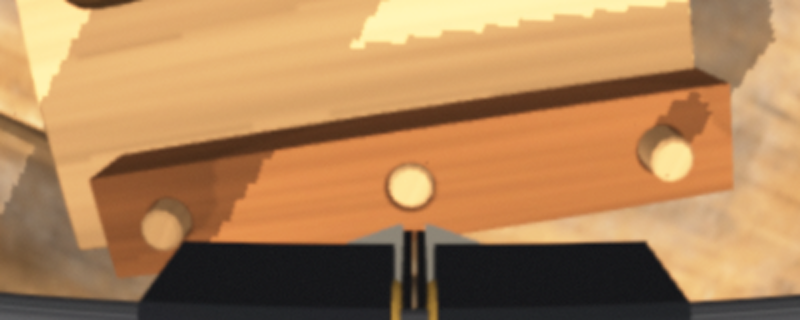

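The middle dowel is flush at (410,187). The sawing-end dowel (165,225) and far-end dowel (667,155) still stand proud. Next is the sawing end, a shift of (-40, +68.5) mm.

```bash
python3 -m inch '-10 18 0 0 0;-13 23 0 0 0;-10 17 0 0 0;-7 10.5 0 0 0;0 0 -10 0 0;0 0 -15 0 0;0 0 -10 0 0;0 0 -4 0 0'; python3 -m inch '0 0 -2 0 0;0 0 0 0 0;0 0 0 0 0';  python3 - <<'E'
from cell import cams
import cv2,numpy as np
a=cams.read_camera("side")["color"][180:290,275:405,::-1]; b=cams.read_camera("scene")["color"][195:320,240:340,::-1]
cv2.imwrite("pics/c4.png",np.hstack([cv2.resize(a,(484,400),interpolation=2),cv2.resize(b,(316,400),interpolation=2)]))
E
```

```text
time: 7.03
tool_pos: [0.5144, 0.0311, 0.2442]
tool_rot: [-0.384, 1.567, 3.138]
contact_force: [-0.2, 0.1, -0.3]
opening: 0.0004
time: 7.28
tool_pos: [0.515, 0.0313, 0.2446]
tool_rot: [2.353, 1.57, -0.408]
contact_force: [0.3, 0.4, -1.0]
opening: 0.0001
```

View pics/c4.png

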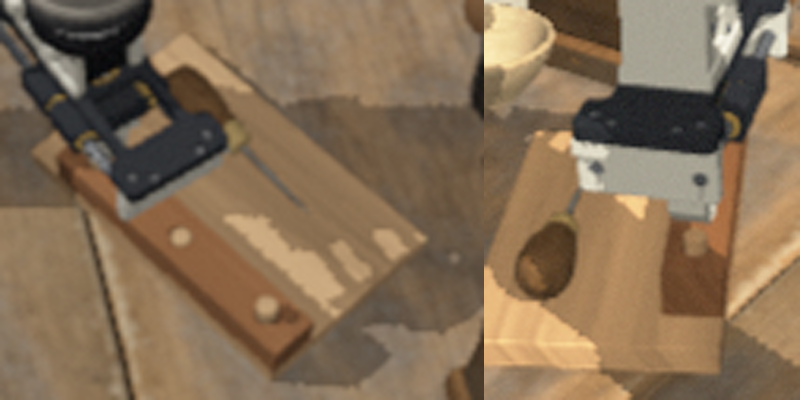

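The fingertip at (691,212) is just above the sawing-end dowel at (695,232), and it is clear of the awl. Pressing now.

```bash
python3 -m inch '0 0 -1.2 0 0;0 0 -1.2 0 0;0 0 -1.2 0 0;0 0 -1.2 0 0;0 0 -1.2 0 0;0 0 -1.2 0 0;0 0 -1.2 0 0;0 0 0 0 0'; python3 -m inch '0 0 -1.2 0 0;0 0 -1.2 0 0;0 0 -1.2 0 0;0 0 -1.2 0 0'; python3 -m inch '0 0 -1 0 0;0 0 -1 0 0;0 0 -0.8 0 0;0 0 -0.8 0 0;0 0 0 0 0'
```

```text
time: 8.05
tool_pos: [0.5147, 0.0316, 0.236]
tool_rot: [0.431, 1.571, -2.329]
contact_force: [0.0, -0.6, -0.8]
opening: 0.0002
time: 8.38
tool_pos: [0.5147, 0.0316, 0.2315]
tool_rot: [2.496, 1.57, -0.265]
contact_force: [-1.5, 0.1, 4.4]
opening: 0.0004
time: 8.8
tool_pos: [0.5147, 0.0316, 0.2276]
tool_rot: [1.199, 1.571, -1.561]
contact_force: [-0.4, 0.3, 1.9]
opening: 0.0001
```

```bash
python3 -m inch '0 0 -0.6 0 0;0 0 -0.5 0 0;0 0 0 0 0'; python3 -m inch '0 0 -0.5 0 0;0 0 0 0 0;0 0 0 0 0';python3 -m inch '0 0 -0.4 0 0;0 0 0 0 0;0 0 0 0 0'
```

```text
time: 9.05
tool_pos: [0.5147, 0.0316, 0.2266]
tool_rot: [2.202, 1.571, -0.559]
contact_force: [0.1, -0.5, 2.4]
opening: 0.0007
time: 9.3
tool_pos: [0.5147, 0.0316, 0.2262]
tool_rot: [2.25, 1.571, -0.511]
contact_force: [-0.2, -0.0, 5.2]
opening: 0.0002
time: 9.55
tool_pos: [0.5147, 0.0316, 0.2262]
tool_rot: [2.47, 1.57, -0.291]
contact_force: [-2.4, 0.8, 7.9]
opening: 0.0002
```

At the stop again. I'll lift and move to the far end: (+81, -137.5) mm, 159.6 mm long (160 expected).

```bash
python3 -m inch '0 0 2 0 0;0 0 8 0 0;0 0 15 0 0;0 0 20 0 0;0 0 15 0 0;7 -13 0 0 0;14 -24 0 0 0;15 -25 0 0 0'; python3 -m inch '15 -25 0 0 0;15 -25 0 0 0;10 -17 0 0 0;5 -8.5 0 0 0;0 0 0 0 0;0 0 0 0 0;0 0 0 0 0'; python3 - <<'E'
from cell import cams,readout
import cv2
s=readout.observe();print(s['tool_pos'].tolist(),s['tool_rot'].tolist())
b=cams.read_camera("wrist")["color"][130:310,50:450,::-1]
cv2.imwrite("pics/w5.png",cv2.resize(b,None,fx=2,fy=2,interpolation=2))
E
```

```text
time: 10.22
tool_pos: [0.5509, -0.031, 0.2858]
tool_rot: [1.612, 1.571, -1.146]
contact_force: [1.3, -0.0, 0.8]
opening: 0.0004
time: 10.8
tool_pos: [0.5951, -0.105, 0.2853]
tool_rot: [-0.807, 1.569, 2.716]
contact_force: [0.4, -0.3, -1.8]
opening: 0.0005
[0.5950894875969661, -0.10500733594608799, 0.2853478733920106] [-0.8070478688211424, 1.5693302420301114, 2.7159850593867785]
```

View pics/w5.png

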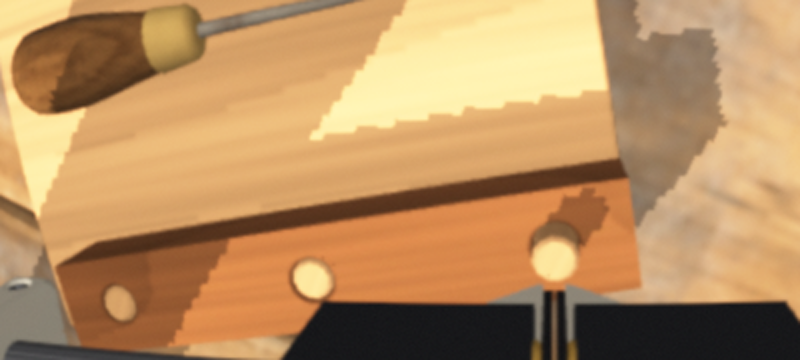

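The sawing-end (120,303) and middle (312,280) dowels are flush. The far-end dowel at (555,257) still stands proud and is in line with the fingers. I'll come down and press it.

```bash
python3 -m inch '0 0 -10 0 0;0 0 -12 0 0;0 0 -10 0 0;0 0 -6 0 0;0 0 -3 0 0;0 0 0 0 0;0 0 0 0 0'; python3 -m inch '0 0 -1.2 0 0;0 0 -1.2 0 0;0 0 -1.2 0 0;0 0 -1.2 0 0;0 0 -1.2 0 0;0 0 -1.2 0 0;0 0 -1.2 0 0;0 0 0 0 0'; python3 -m inch '0 0 -1.2 0 0;0 0 -1.2 0 0;0 0 -1.2 0 0;0 0 -1.2 0 0'
```

```text
time: 11.43
tool_pos: [0.5957, -0.1058, 0.2448]
tool_rot: [1.809, 1.571, -0.951]
contact_force: [-0.9, -0.1, 0.8]
opening: 0.0006
time: 12.1
tool_pos: [0.5957, -0.1059, 0.2364]
tool_rot: [2.1, 1.57, -0.661]
contact_force: [-0.8, -0.9, 3.0]
opening: 0.0006
time: 12.43
tool_pos: [0.5957, -0.1059, 0.2315]
tool_rot: [2.107, 1.57, -0.654]
contact_force: [-0.8, 0.4, 4.6]
opening: 0.0007
```

```bash
python3 -m inch '0 0 -1 0 0;0 0 -1 0 0;0 0 -0.8 0 0;0 0 -0.8 0 0;0 0 0 0 0'; python3 -m inch '0 0 -0.6 0 0;0 0 -0.5 0 0;0 0 0 0 0'; python3 -m inch '0 0 -0.5 0 0;0 0 0 0 0;0 0 0 0 0';python3 -m inch '0 0 -0.4 0 0;0 0 0 0 0;0 0 0 0 0'
```

```text
time: 12.85
tool_pos: [0.5957, -0.1059, 0.2277]
tool_rot: [1.978, 1.571, -0.782]
contact_force: [0.9, -0.8, 2.1]
opening: 0.0005
time: 13.1
tool_pos: [0.5957, -0.1059, 0.2268]
tool_rot: [1.974, 1.571, -0.786]
contact_force: [-0.5, 0.7, 3.4]
opening: 0.0006
time: 13.35
tool_pos: [0.5957, -0.1059, 0.2263]
tool_rot: [2.079, 1.571, -0.682]
contact_force: [-0.8, -1.5, 3.2]
opening: 0.0006
time: 13.6
tool_pos: [0.5957, -0.1059, 0.2262]
tool_rot: [2.078, 1.57, -0.683]
contact_force: [0.0, -0.3, 5.2]
opening: 0.0002
```

Same stop height (0.2262), force rising. I'll lift well clear and check.

```bash
python3 -m inch '0 0 -0.3 0 0;0 0 0 0 0;0 0 0 0 0;0 0 2 0 0;0 0 8 0 0;0 0 15 0 0;0 0 25 0 0'; python3 -m inch '0 0 30 0 0;0 0 30 0 0;0 0 20 0 0;-20 -20 0 0 0;-25 -25 0 0 0;-20 -20 0 0 0;0 0 0 0 0;0 0 0 0 0'; python3 - <<'E'
from cell import cams
import cv2,numpy as np
a=cams.read_camera("side")["color"][:,:,::-1];w=cams.read_camera("wrist")["color"][:,:,::-1]
cv2.imwrite("pics/side6.png",a)
a0=cv2.imread("pics/side0.png")
o=np.vstack([np.hstack([cv2.resize(x[130:290,250:450],(400,320),interpolation=2) for x in(a0,a)]),np.hstack([cv2.resize(w,(373,280)),cv2.resize(a[320:460,250:420],(427,280))])])
cv2.imwrite("pics/c6.png",o)
E
```

```text
time: 14.18
tool_pos: [0.5949, -0.1056, 0.2738]
tool_rot: [-0.687, 1.565, 2.835]
contact_force: [0.3, -0.1, -0.4]
opening: 0.0009
time: 14.85
tool_pos: [0.5299, -0.1717, 0.356]
tool_rot: [-2.253, 1.571, 1.267]
contact_force: [-0.3, 0.1, 0.7]
opening: 0.0001
```

View pics/c6.png

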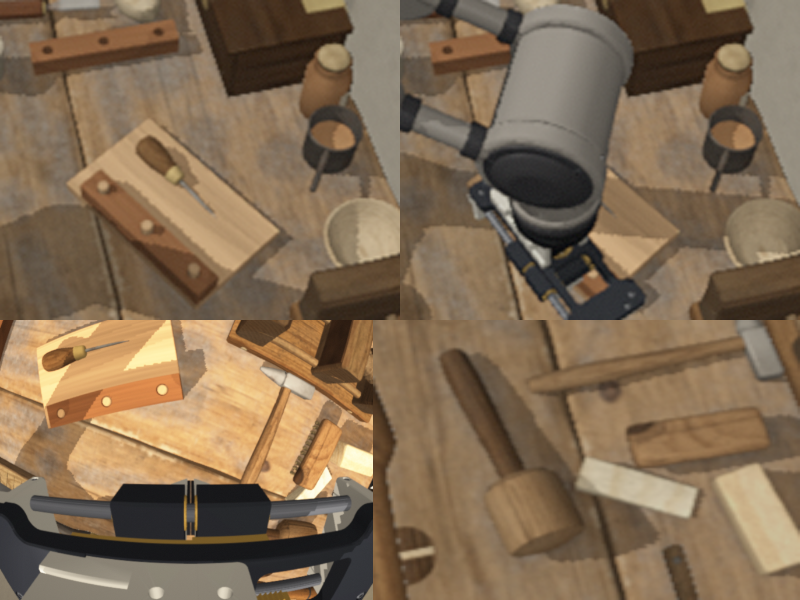

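In the wrist panel all three tops are plain discs at (60,412), (106,401) and (160,390). I'll do one last zoom and compare the scene view with the start.

```bash
python3 - <<'E'
from cell import cams
import cv2,numpy as np
w=cams.read_camera("wrist")["color"][:200,20:340,::-1]; s=cams.read_camera("scene")["color"][:,:,::-1]; s0=cv2.imread("pics/scene0.png")
f=lambda x:cv2.resize(x[210:320,220:340],(300,275),interpolation=2)
o=np.zeros((550,790,3),np.uint8);o[:300,:480]=cv2.resize(w,(480,300),interpolation=2);o[:275,490:]=f(s0);o[275:,490:]=f(s);cv2.imwrite("pics/c7.png",o)
E
```

```text
(no output)
```

View pics/c7.png

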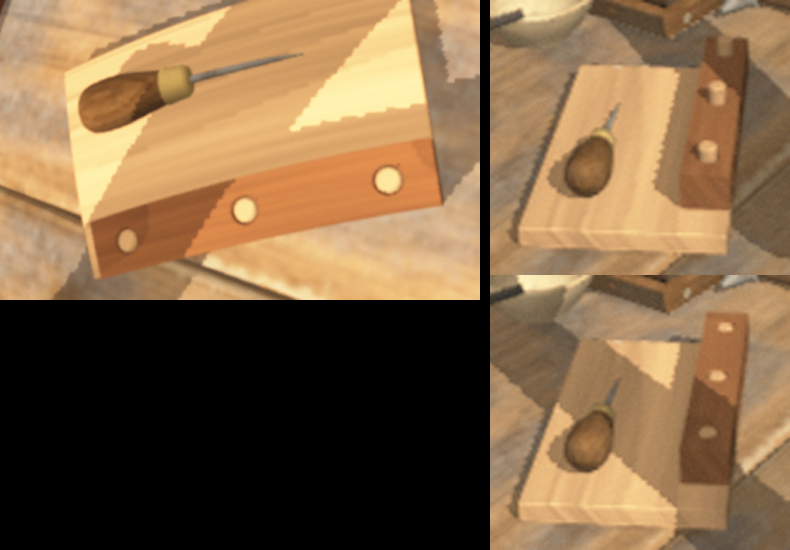

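All three dowels are flush. The hook's corners, (520,243) at the start and (520,518) now with the 275-pixel panel offset, coincide, and the awl is unmoved.

```bash
python3 -c "
from cell import workorder
print(workorder.hand_in())"
```

```text
the job is handed in; nothing more can be done
None
```

I pressed all three dowels home with the closed fingertips, in the order middle, sawing end, other end, and handed the job in at about 15 s of the 48 s allowed. No verdict came back.

- **Pressing:** I came down at 15 mm/s or less. Forces read about 2–5 N while the dowels slid, and no reading went above 9.2 N. Forces were read only at the end of each move, so a short peak in between would not show.
- **Stops:** All three stopped at the same tool height, 0.2262 m, which puts the fingertip at 48.2 mm against the fence's 48 mm top. The force rise was clear on the first two. On the last it was smaller, 5.2 N when I last read it, and I pressed 0.3 mm further without reading it again.
- **Last pictures:** All three dowels look flush. The bench hook and awl are where they started, to within about a pixel. The cleat and mallet look undisturbed, though the arm partly hid the cleat and I did not measure either. The gripper is well clear of everything.
- **Disagreements:** Dowel positions from the different views differed by up to about 3 mm across the bench (5 mm between single-camera casts at an assumed height). I used rounded averages, which was close enough for 14 mm dowels.

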